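# Cover the filling hopper and hold its spring gate open at the index

## Task

The filling hopper is to be cleared into the tin under its spout without dust rising from it: first set the loose round dust cover on the hopper's mouth, fully down and level, and let go of it, with the gate still shut. Then draw the spring-return gate slide out by its upright wooden grip until its pointer is in line with the mark on the brass index, and keep it there: finish while still holding the grip, since the spring shuts the gate when it is let go. Leave the brass index at its setting, and do not disturb the tin under the spout or the other things on the worktop.

Things in the scene. Friction and masses are not known exactly. Their poses are not given: they have to be found in the camera images.
- hopper: Filling hopper on a stand, fixed to the worktop at another place and yaw each time: grey foot 175 x 165 mm, two columns behind, grey gate housing, aluminium funnel on top. A bed of two rails (tops 119 mm high) runs from the housing to 271 mm out along -y of its frame, the direction in which the gate slide is drawn (the robot's right at yaw 0). Origin: on the worktop under the mouth's axis; z up.
- hopper_mouth (a point): Centre of the hopper's round open mouth, in the plane of the rim's top, 216 mm above the worktop. The mouth is 108 mm wide inside, 119 mm over the rim.
- dust_cover: Loose plain aluminium disc, 120 mm wide, 160 g nominal: flange from 10 to 14.5 mm above its underside, below it a chamfered spigot 100 mm wide and 10 mm deep that enters the mouth with 2 to 4 mm of play all round; on top a black upright round knob 18 mm across (14.5 to 40.5 mm above the underside) to hold it by. The tin lids nearby are far smaller (58 mm). Origin: centre of the underside; z up.
- cover_seat (a point): Centre of the underside of the cover's flange, 10 mm above the cover's origin: it comes to lie in the plane of the hopper's rim, at hopper_mouth, when the cover is seated.
- gate_slide (a joint): Opening of the gate slide in m: 0 = shut, up to 0.062 = fully out. A spring shuts it: the pull is about 5.5 N at 0 and grows by 1.2 N for each 10 mm (about 11 N at 0.045).
- gate_grip (a point): Point to hold the slide by, on the axis of its upright round wooden grip (24 to 27 mm across, from 131 mm, the top of the grey crosshead, to 181 mm above the worktop), 157 mm above the worktop; 175 mm from the hopper's axis along -y of the hopper's frame when shut. Moves with the slide; its frame is parallel to the hopper's.
- gate_pointer (a point): Tip of the small steel pointer on the crosshead, on the side towards -x of the hopper's frame, level with the grip's axis along the slide; moves with the slide. Its frame is parallel to the hopper's.
- index_line (a point): Dark mark line on top of the brass index, a 16 mm wide rider clamped on the front rail of the bed beside the slide, set to another opening (28 to 50 mm) each time. The gate stands right when gate_pointer and index_line have the same y in the hopper's frame.
- index_rider (a joint): Setting of the brass index: the value of joint gate_slide, in m, at which the pointer stands at its line. It is clamped and is to stay as it is.
- catch_tin: Open empty aluminium sample tin, 56 mm across and 27 mm tall, standing loose on the hopper's foot (12 mm above the worktop) under the spout. Origin: centre of its underside. To be left there.
- tin_b: Bystander: open sample tin with grain, 56 mm across, 27 mm tall. Origin: centre of its underside.
- tin_c: Bystander: open wider sample tin with grain, 62 mm across, 24 mm tall. Origin: centre of its underside.
- weight_200: Bystander: larger brass weight, 38 mm across, 40 mm tall. Origin: centre of its underside.
- weight_100: Bystander: smaller brass weight, 30 mm across, 33 mm tall. Origin: centre of its underside.
There are look-alikes about, which are no part of the job. Leave any pink or turquoise look-alike of the dust_cover alone.

How it is judged:
By the outcome, as a careful person would: the job done as asked, in the order asked, and still so for the second after the job is handed in, while the arm keeps its last pose, push and grip.
It also fails if it takes over 61 s, if anything falls off the work surface, if the arm or the gripper's body presses on something with over 40 N, if the wrist force passes 120 N, or if a joint passes its speed limit or range.

## Robot

A 7-joint arm with a two-finger parallel gripper is mounted at the origin on a cart in front of the work surface, level with it; the furniture and walls round the work are solid. World frame = base frame: x ahead of the robot, y to its left, z up, the work surface at z = 0. Lengths are in m, angles in rad, forces in N, time in s.
With the tool pointing down it reaches from about 0.425 to 0.925 m from the base axis. Payload 6.8 kg.
Tool frame: the origin (TCP) lies on the centre line of the jaws, within the pads' length; the fingertips stand 14 mm ahead of it and the grasp point (between the pads) lies 5 mm behind it; z points along the fingers, y is the line along which they close (so a half turn about z gives the same grasp; the last joint's range is limited). The gripper opens to 85 mm and grips with 20 to 120 N. Pads are 22 mm wide; open, the fingers measure 114 mm over their backs; the gripper's body (76 mm by 85 mm) begins 54 mm behind the grasp point. The pads swing forward as they close: fully open they stand 13 mm farther back than shut.
Start: joints at [-1.413, 0.477, 0.022, 1.555, -0.011, 1.109, -0.083], TCP at [0.177, 0.651, 0.245] pointing down, gripper open.
Joint ranges: [-2.96, 2.96], [-0.34, 2.1], [-1.41, 1.46], [0.24, 2.44], [-1.37, 4.51], [0.17, 1.92], [-2.96, 2.96]. Speed limits (rad/s): [2.39, 2.39, 3.14, 3.14, 3.14, 3.14, 3.14].

## Interface

Orientations are given as a unit quaternion [w, x, y, z].
In Python, from station import bot gives the robot as it stands. The module is installed in compiled form; this text tells all that it offers.
- The arm moves only by the tool drive_tool, never from a script. Its argument "commands" is a list of rows, each an object with "hand": the opening, from 0 (shut) to 1 (fully open); "translation": the shift along the world's x, y, z in mm, a list of three; "angular": the turn, a rotation vector about the world's x, y, z in rad, a list of three. In form: [{"hand": hand, "translation": [tx, ty, tz], "angular": [ax, ay, az]}, ...]. A call has 1 to 12 rows; each row is the pose to reach, as a shift and turn from the pose commanded when the call began; what a row does not reach only later rows make up. A row lasts 1/8 s, in which the tool goes at most 62.5 mm and 10.7 degrees, less where a joint would pass 70% of its speed; a pose out of reach is approached as far as the arm can. A call with a gripper value outside its range is refused whole. The fingers move at their own pace and stop on an object; "force" is the grip in N (left out, the last holds). Time passes only in rows, so rows that repeat a pose let the fingers close. It gives the time, the measured TCP pose, the force, the opening and the grip force at its end, in the units of the state.
- bot.get_obs(): the state, without advancing time (a new reading comes with each control period).
- bot.read_camera(name): name is "side" or "top" or "wrist"; returns the picture (400x640x3 uint8, red, green, blue); there is no depth.
- bot.camera_model(name): a dict with "fx", "fy", "cx", "cy" (pixels), "view" (4x4, takes a point from world to camera coordinates). Camera axes: x right, y up, looking along -z (the intrinsics and any distortion apply to the point x, -y, -z); pixel columns grow to the right and rows downward; lengths in m; the calibration is good to about 2 mm. A picture is of the moment at which its call begins: read the wrist's pose just before it. camera_model takes no time and is no camera call; for the wrist camera it gives the pose at the moment of the call.
- bot.hand_in(): hands the job in; it is judged then, once.
Trained networks look in the newest picture that a camera, given by its name, has taken for a name from the list of things; names that differ only in an ending like _2 or _b are one class to them, and where a whole thing is asked for, a point or a joint stands for the part that bears it (a point fixed in the world has none). Each returns a list of dicts, best first, with "score" (0 to 1); they miss things now and then, are a little off and sometimes report something else, mostly with a low value. They report only what shows in the picture. A call takes as long as a camera call. They do not tell look-alikes from the thing itself.
- bot.find_in(camera, query): "position" ([column, row] in pixels, amid what is visible of it).
- bot.outline_of(camera, query): "pixels" (400x640 bool, what is visible of it) and "position" ([column, row] in pixels, amid what is visible of it).
The state is a dict: "t": time; "q": joint angles; "joint_vel": joint speeds; "joint_torque": joint torques, N m; "eef_pos": TCP position; "tool_rot": TCP orientation; "contact_force": force on the tool from outside, world axes, zero at the start; "torque": the same for the moment, N m; "gripper_width": opening from 0.0 (shut) to 1.0 (fully open); "grasp_force": force on a finger pad.
Only numpy, scipy, OpenCV 4.12 (cv2) and the standard library are available. Lean on these libraries where they do the work, as an engineer would, in place of code of your own. Each camera call takes 0.05 s, during which the arm holds its last target. There are 200 camera calls.

## Working session

There is one attempt and no reset: what is moved stays moved. The work goes in short steps, Python scripts to look and compute and a tool call to move; the robot and the scene stay as the last step left them, time stands still between calls to the robot, and variables do not carry over. Pictures are saved under pics/ and viewed, at most 10 in all, crops included, and the job is handed in when it is done.

Besides the shell and the picture viewer there is one more tool, called after "Emit:" as name(argument=value, ...) on one line, values as JSON. drive_tool: Moves the arm, as the interface text tells. Its arguments: {"type":"object","properties":{"commands":{"type":"array","items":{"type":"object","properties":{"hand":{"type":"number"},"translation":{"type":"array","items":{"type":"number"}},"angular":{"type":"array","items":{"type":"number"}}}}},"force":{"type":"number"}},"required":["commands"]}

```bash
mkdir -p pics; cat > h.py <<'E'
import numpy as np, cv2
from station import bot
def ray(m,p):
    V=np.array(m["view"]);R=V[:3,:3];c=-R.T@V[:3,3]
    d=np.array([(p[0]-m["cx"])/m["fx"],-(p[1]-m["cy"])/m["fy"],-1.0]);d=R.T@d
    return c,d/np.linalg.norm(d)
def proj(m,P):
    V=np.array(m["view"]);x=V[:3,:3]@np.array(P)+V[:3,3]
    return np.array([m["cx"]+m["fx"]*x[0]/-x[2],m["cy"]+m["fy"]*-x[1]/-x[2]])
def onz(m,p,z):
    c,d=ray(m,p);return c+d*(z-c[2])/d[2]
def tri(rays):
    A=np.zeros((3,3));b=np.zeros(3)
    for c,d in rays:
        Q=np.eye(3)-np.outer(d,d);A+=Q;b+=Q@c
    P=np.linalg.solve(A,b);return P,max(np.linalg.norm((np.eye(3)-np.outer(d,d))@(P-c)) for c,d in rays)
def save(n,im,f=1):
    cv2.imwrite("pics/"+n+".png",cv2.cvtColor(cv2.resize(im,None,fx=f,fy=f,interpolation=cv2.INTER_CUBIC),cv2.COLOR_RGB2BGR))
E
python3 - <<'E'
from h import *
np.set_printoptions(precision=3,suppress=True)
o=bot.get_obs();print(o)
ims=[]
for c in["side","top","wrist"]:
    im=bot.read_camera(c);m=bot.camera_model(c);print(c,m)
    save(c+"0",im);
    for q in["dust_cover","hopper","hopper_mouth","gate_grip","gate_pointer","index_line","cover_seat"]:
        try:print(c,q,[(np.round(r["position"]).tolist(),round(r["score"],2)) for r in bot.find_in(c,q)[:4]])
        except Exception as e:print(q,e)
save("side0",cv2.imread("pics/side0.png")[:,:,::-1],1.25)
save("top0",cv2.imread("pics/top0.png")[:,:,::-1],1.25)
E
```

```text
{'t': 0.0, 'q': array([-1.413,  0.478,  0.022,  1.556, -0.011,  1.109, -0.083]), 'joint_vel': array([ 0.001,  0.   ,  0.   , -0.001, -0.001, -0.   ,  0.002]), 'joint_torque': array([  0.   , -59.645,   1.608, -28.12 ,   0.012,   0.009,  -0.   ]), 'eef_pos': array([0.177, 0.651, 0.244]), 'tool_rot': array([-0.   ,  0.132,  0.991, -0.001]), 'contact_force': array([-0.675,  0.287, -0.318]), 'torque': array([ 0.002, -0.002, -0.   ]), 'grasp_force': 0.0, 'gripper_width': 0.9982461263128549}
side {'fx': 512.5411821089465, 'fy': 512.5411821089465, 'cx': 317.7299953626941, 'cy': 201.70624220201577, 'view': array([[-0.999,  0.049,  0.007,  0.551],
       [-0.018, -0.484,  0.875, -0.17 ],
       [ 0.046,  0.874,  0.484, -1.499],
       [ 0.   ,  0.   ,  0.   ,  1.   ]])}
side dust_cover [([367.0, 232.0], 0.85), ([384.0, 281.0], 0.8), ([342.0, 204.0], 0.56)]
side hopper [([309.0, 259.0], 0.69)]
side hopper_mouth [([308.0, 259.0], 0.66)]
side gate_grip []
side gate_pointer [([308.0, 256.0], 0.67), ([306.0, 204.0], 0.44)]
side index_line []
side cover_seat [([386.0, 282.0], 0.95), ([368.0, 234.0]
[... 386 characters left out ...]
[([263.0, 187.0], 0.96)]
top hopper_mouth [([258.0, 182.0], 0.93)]
top gate_grip [([287.0, 183.0], 0.91)]
top gate_pointer [([286.0, 182.0], 0.86)]
top index_line []
top cover_seat [([387.0, 234.0], 0.96), ([331.0, 255.0], 0.84), ([246.0, 255.0], 0.62), ([287.0, 183.0], 0.48)]
wrist {'fx': 340.31584296234536, 'fy': 340.31584296234536, 'cx': 320.0822950947486, 'cy': 201.57593918925028, 'view': array([[ 0.264,  0.965,  0.   , -0.676],
       [-0.923,  0.253, -0.29 ,  0.038],
       [-0.28 ,  0.076,  0.957, -0.379],
       [ 0.   ,  0.   ,  0.   ,  1.   ]])}
wrist dust_cover []
wrist hopper []
wrist hopper_mouth []
wrist gate_grip []
wrist gate_pointer []
wrist index_line []
wrist cover_seat []
```

View pics/side0.png

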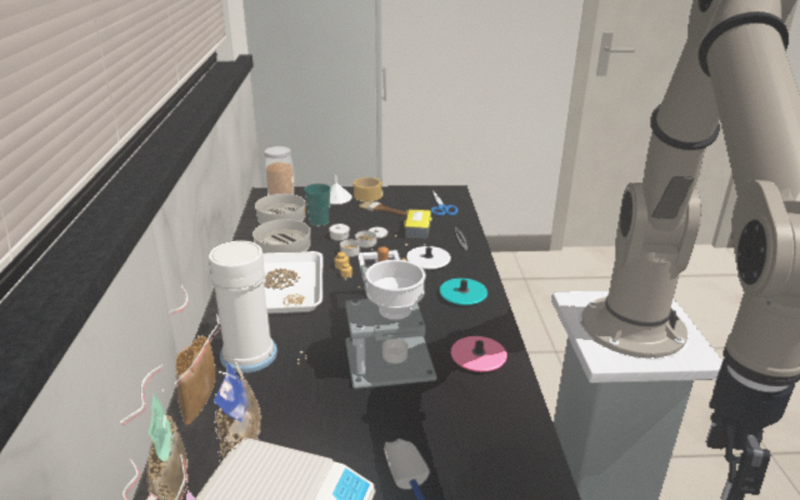

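View pics/top0.png

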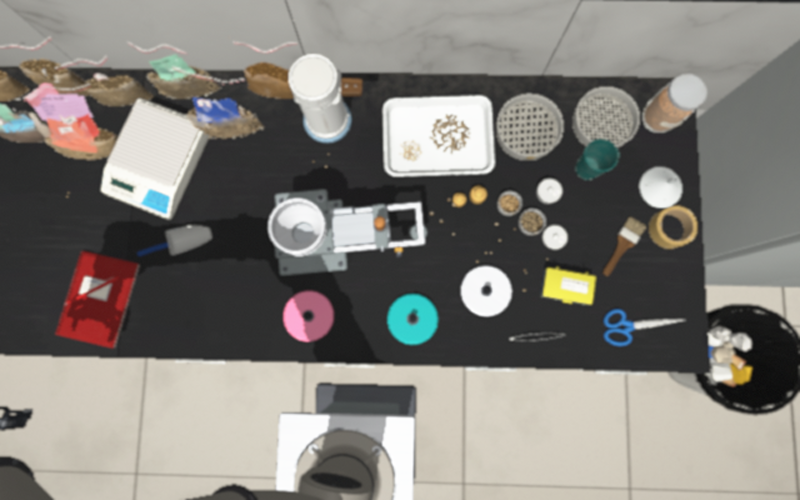

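Candidates for the cover in the top picture: pink disc (246,253), turquoise disc (331,255), and plain aluminium disc with a black knob (389,232). Small tin lids at (440,152) and (444,190) are far smaller. By the description it is the one at (389,232), at (343,202) in the side view. The hopper mouth is at top (238,181) and the grip at (304,178).

```bash
python3 - <<'E'
from h import *
np.set_printoptions(precision=4,suppress=True)
mt,ms,mw=[bot.camera_model(c) for c in("top","side","wrist")]
print("knob",tri([ray(mt,(389.6,231)),ray(ms,(343,200.5))]))
print("disc top z.0145",onz(mt,(389,233),.0145))
print("mouth",tri([ray(mt,(238,181)),ray(ms,(315,220))]),onz(mt,(238,181),.216))
print("grip",onz(mt,(304,178),.181),tri([ray(mt,(304,178)),ray(ms,(306.5,201))]))
o=bot.get_obs();c,d=ray(mw,(mw["cx"],mw["cy"]));print("wcam",c-o["eef_pos"],d)
s=cv2.imread("pics/side0.png")[:,:,::-1];s=cv2.resize(s,(640,400),interpolation=cv2.INTER_AREA)
t=cv2.resize(cv2.imread("pics/top0.png")[:,:,::-1],(640,400),interpolation=cv2.INTER_AREA)
a=cv2.resize(s[185:305,260:380],(600,600),interpolation=cv2.INTER_CUBIC)[:, :400]
E
```

```text
knob (array([ 0.4521, -0.3287,  0.0268]), np.float64(0.002702215921928416))
disc top z.0145 [ 0.4499 -0.3291  0.0145]
mouth (array([0.5635, 0.0983, 0.2071]), np.float64(0.001322057860294275)) [0.5605 0.0968 0.216 ]
grip [ 0.5794 -0.0758  0.181 ] (array([ 0.5817, -0.0752,  0.1668]), np.float64(0.0005200801450641546))
wcam [-0.0704  0.0201  0.129 ] [ 0.2799 -0.0762 -0.957 ]
```

Emit:
drive_tool(commands=[{"hand":1,"translation":[35,-28,20],"angular":[0,0,0.05]},{"hand":1,"translation":[70,-56,40],"angular":[0,0,0.1]},{"hand":1,"translation":[105,-85,60],"angular":[0,0,0.15]},{"hand":1,"translation":[140,-115,80],"angular":[0,0,0.2]},{"hand":1,"translation":[175,-145,95],"angular":[0,0,0.25]},{"hand":1,"translation":[205,-190,105],"angular":[0,0,0.3]},{"hand":1,"translation":[235,-240,115],"angular":[0,0,0.35]},{"hand":1,"translation":[260,-290,120],"angular":[0,0,0.37]},{"hand":1,"translation":[285,-340,120],"angular":[0,0,0.37]},{"hand":1,"translation":[305,-395,120],"angular":[0,0,0.37]},{"hand":1,"translation":[315,-450,120],"angular":[0,0,0.37]},{"hand":1,"translation":[320,-505,120],"angular":[0,0,0.37]}])

```text
t: 2.7
eef_pos: [0.4977, 0.1443, 0.3655]
tool_rot: [0.0, -0.052, 0.999, 0.0]
contact_force: [1.0, 0.4, -0.3]
gripper_width: 0.999
grasp_force: 0.0
```

```bash
python3 - <<'E'
from h import *
import pickle
m=bot.camera_model("wrist");im=bot.read_camera("wrist");save("w1",im);pickle.dump((m,im),open("w1.pkl","wb"))
E
```

Emit:
drive_tool(commands=[{"hand":1,"translation":[5,-60,5],"angular":[0,0,0]},{"hand":1,"translation":[5,-120,5],"angular":[0,0,0]},{"hand":1,"translation":[5,-180,5],"angular":[0,0,0]},{"hand":1,"translation":[5,-240,5],"angular":[0,0,0]},{"hand":1,"translation":[0,-240,5],"angular":[0,0,0]}])

```text
t: 3.38
eef_pos: [0.4966, -0.099, 0.3708]
tool_rot: [0.0, -0.047, 0.999, -0.001]
contact_force: [0.1, 0.5, -0.3]
gripper_width: 1.003
grasp_force: 0.0
```

```bash
python3 - <<'E'
from h import *
import pickle
print(bot.get_obs()["eef_pos"])
m=bot.camera_model("wrist");im=bot.read_camera("wrist");save("w2",im);pickle.dump((m,im),open("w2.pkl","wb"))
E
```

```text
[ 0.49658659 -0.09903598  0.37077379]
```

Emit:
drive_tool(commands=[{"hand":1,"translation":[-10,-55,0],"angular":[0,0,0]},{"hand":1,"translation":[-20,-110,-10],"angular":[0,0,0]},{"hand":1,"translation":[-30,-160,-25],"angular":[0,0,0]},{"hand":1,"translation":[-40,-200,-60],"angular":[0,0,0]},{"hand":1,"translation":[-50,-230,-110],"angular":[0,0,0]},{"hand":1,"translation":[-50,-230,-170],"angular":[0,0,0]},{"hand":1,"translation":[-50,-230,-190],"angular":[0,0,0]},{"hand":1,"translation":[-50,-230,-190],"angular":[0,0,0]}])

```text
t: 4.42
eef_pos: [0.4474, -0.3215, 0.1786]
tool_rot: [-0.002, -0.053, 0.999, 0.001]
contact_force: [1.4, -0.1, 0.6]
gripper_width: 0.998
grasp_force: 0.0
```

```bash
python3 - <<'E'
from h import *
import pickle
print(bot.get_obs()["eef_pos"])
m=bot.camera_model("wrist");im=bot.read_camera("wrist");pickle.dump((m,im),open("w3.pkl","wb"))
print([(r["position"],r["score"]) for r in bot.find_in("wrist","dust_cover")])
save("w3",im)
a=[cv2.resize(pickle.load(open(f"w{i}.pkl","rb"))[1],(400,250),interpolation=cv2.INTER_AREA) for i in(1,2,3)]
save("w123",np.vstack([np.hstack(a[:2]),np.hstack([a[2],a[2]*0])]))
E
```

```text
[ 0.44743748 -0.32148824  0.17863369]
[([525.4, 125.4], 0.95), ([315.0, 186.1], 0.59)]
```

View pics/w123.png

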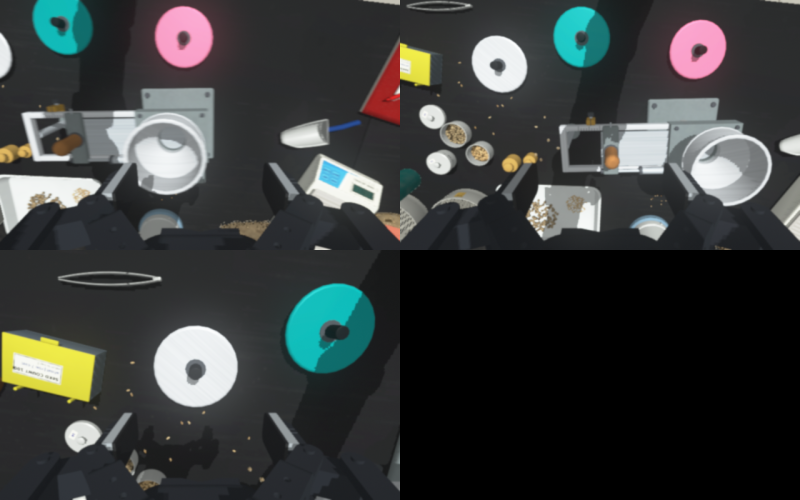

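The plain aluminium disc with its black knob is at (312,192) in wrist picture w3 (full scale). Turquoise is at (525,125). The mouth is at about (267,243) in w1 and (524,267) in w2, and the grip is at about (108,230) in w1 and (338,252) in w2.

```bash
python3 - <<'E'
from h import *
import pickle
np.set_printoptions(precision=4,suppress=True)
def disc(i,p):
    m,im=pickle.load(open(f"w{i}.pkl","rb"));h=cv2.cvtColor(im,cv2.COLOR_RGB2HSV)
    b=((h[...,2]>150)&(h[...,1]<60)).astype(np.uint8)
    n,l,s,c=cv2.connectedComponentsWithStats(b)
    k=np.argmin(np.hypot(*(c-np.array(p)).T)+1e3*(s[:,4]<300))
    cn=max(cv2.findContours((l==k).astype(np.uint8),0,1)[0],key=len)
    e=cv2.fitEllipse(cv2.convexHull(cn));return m,e
R=[]
for i,p in((3,(312,185)),(2,(158,102))):
    m,e=disc(i,p);P=onz(m,e[0],.0145);R.append(ray(m,e[0]));print(i,e,P)
    print(" diam",e[1][0]/m["fx"]*np.linalg.norm(P-R[-1][0]))
print(tri(R))
m,im=pickle.load(open("w3.pkl","rb"))
print("pred knob base/top px",proj(m,tri(R)[0]),proj(m,tri(R)[0]+[0,0,.026]))
a=im[130:250,250:380];a=cv2.resize(a,(390,360),interpolation=cv2.INTER_CUBIC)
A=pickle.load(open("w1.pkl","rb"))[1][160:320,180:350];B=pickle.load(open("w2.pkl","rb"))[1][190:340,450:640]
save("crop1",np.hstack([a,cv2.resize(A,(382,360),interpolation=cv2.INTER_CUBIC)]))
E
```

```text
3 ((312.74041748046875, 185.66122436523438), (130.00035095214844, 134.13372802734375), 94.70881652832031) [ 0.4487 -0.3269  0.0145]
 diam 0.11551902882200021
2 ((158.77059936523438, 101.88102722167969), (83.46409606933594, 95.35487365722656), 140.28176879882812) [ 0.4495 -0.3252  0.0145]
 diam 0.1308152149981899
(array([ 0.4497, -0.3269,  0.0108]), np.float64(4.727631556645746e-06))
pred knob base/top px [312.7429 185.6566] [312.1817 193.2948]
```

View pics/crop1.png

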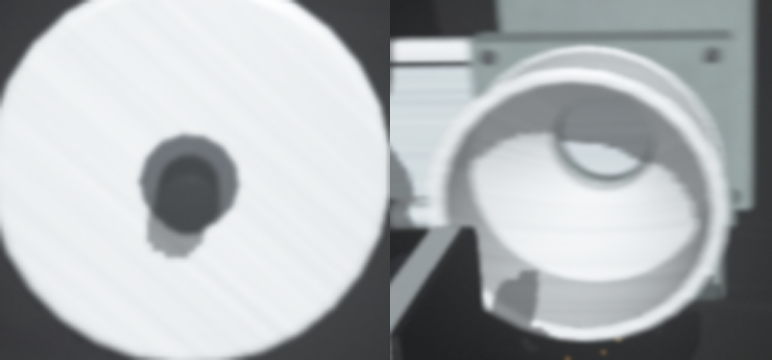

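The crop confirms the plain aluminium disc with its black upright knob, whose top is at (312,194) in w3. The position is (0.449, -0.326).

Emit:
drive_tool(commands=[{"hand":1,"translation":[2,-2,-40],"angular":[0,0,0]},{"hand":1,"translation":[2,-2,-85],"angular":[0,0,0]},{"hand":1,"translation":[2,-2,-120],"angular":[0,0,0]},{"hand":0.6,"translation":[2,-2,-140],"angular":[0,0,0]},{"hand":0.5,"translation":[2,-2,-147],"angular":[0,0,0]},{"hand":0.4,"translation":[2,-2,-147],"angular":[0,0,0]},{"hand":0.4,"translation":[2,-2,-147],"angular":[0,0,0]}], force=30)

```text
t: 5.4
eef_pos: [0.4501, -0.3262, 0.0345]
tool_rot: [0.001, -0.052, 0.999, -0.001]
contact_force: [0.2, 0.2, 0.8]
gripper_width: 0.399
grasp_force: 0.0
```

```bash
python3 - <<'E'
from h import *
import pickle
o=bot.get_obs();print(o["eef_pos"],o["gripper_width"],o["contact_force"])
im=bot.read_camera("wrist");save("w4",im[150:400,160:480],2)
m=bot.camera_model("wrist");print(proj(m,[.449,-.326,.0405]),proj(m,o["eef_pos"]))
E
```

```text
[ 0.45013721 -0.32623263  0.03453141] 0.3993380438447331 [0.22492437 0.219192   0.80905001]
[319.39640992 282.87121083] [318.61642479 277.8699143 ]
```

View pics/w4.png

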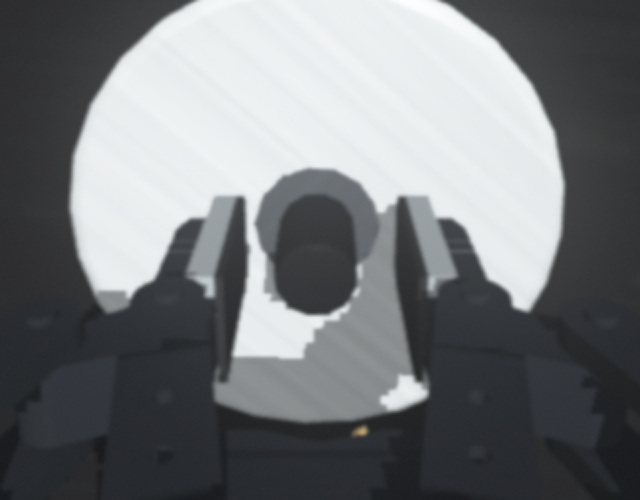

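The knob's top is at (316,279) in the crop, centred between the pads. I close on it and lift a little.

Emit:
drive_tool(commands=[{"hand":0.25,"translation":[0,0,-2],"angular":[0,0,0]},{"hand":0,"translation":[0,0,-2],"angular":[0,0,0]},{"hand":0,"translation":[0,0,-2],"angular":[0,0,0]},{"hand":0,"translation":[0,0,-2],"angular":[0,0,0]},{"hand":0,"translation":[0,0,-2],"angular":[0,0,0]},{"hand":0,"translation":[0,0,-2],"angular":[0,0,0]}], force=60)

```text
t: 6.2
eef_pos: [0.4498, -0.3261, 0.0319]
tool_rot: [0.001, -0.052, 0.999, -0.0]
contact_force: [-0.2, 0.3, 6.1]
gripper_width: 0.188
grasp_force: 58.4
```

```bash
cat > rim.py <<'E'
from h import *
import pickle
from scipy.optimize import differential_evolution as DE
np.set_printoptions(precision=4,suppress=True)
A=np.linspace(0,2*np.pi,180,endpoint=False)
def samp(m,g,P,r):
    V=np.array(m["view"]);X=np.c_[P[0]+r*np.cos(A),P[1]+r*np.sin(A),np.full(180,P[2])]@V[:3,:3].T+V[:3,3]
    u=(m["cx"]-m["fx"]*X[:,0]/X[:,2]).astype(np.float32);v=(m["cy"]+m["fy"]*X[:,1]/X[:,2]).astype(np.float32)
    return cv2.remap(g,u[None],v[None],1)[0]
def score(ms,P):
    s=0
    for m,g in ms:
        b=(samp(m,g,P,.0555)+samp(m,g,P,.058))/2
        s+=np.mean(np.clip(b-samp(m,g,P,.0615),-40,40)+np.clip(b-samp(m,g,P,.052),-40,40))
    return -s/len(ms)
E
python3 - <<'E'
from rim import *
W=[]
for i in(1,2):
    m,im=pickle.load(open(f"w{i}.pkl","rb"));W.append((m,cv2.cvtColor(im,7).astype(np.float32)))
def cam(n):
    im=bot.read_camera(n);pickle.dump((bot.camera_model(n),im),open(n+".pkl","wb"));return bot.camera_model(n),cv2.cvtColor(im,7).astype(np.float32)
T=cam("top")
for nm,s in(("w1",W[:1]),("w2",W[1:]),("w12",W),("top",[T]),("all",W+[T])):
    r=DE(lambda P:score(s,P),[(.53,.60),(.07,.125),(.2159,.2161) if len(s)==1 else (.19,.24)],seed=1,maxiter=150);print(nm,r.x,r.fun)
# grip
for i,p in((1,(108,230)),(2,(338,252))):
    m,im=pickle.load(open(f"w{i}.pkl","rb"));h=cv2.cvtColor(im,cv2.COLOR_RGB2HSV)
    b=((h[...,0]<20)&(h[...,1]>90)&(h[...,2]>40)).astype(np.uint8);n,l,s,c=cv2.connectedComponentsWithStats(b)
    k=np.argmin(np.hypot(*(c-np.array(p)).T)+1e3*(s[:,4]<40));print(i,s[k],c[k])
A_=pickle.load(open("w1.pkl","rb"))[1][150:280,20:220];B=pickle.load(open("w2.pkl","rb"))[1][170:300,240:440]
save("crop2",np.hstack([cv2.resize(x,(400,260),interpolation=cv2.INTER_CUBIC) for x in(A_,B)]))
E
```

```text
w1 [0.5619 0.1    0.2159] -64.3121337890625
w2 [0.5623 0.1039 0.216 ] -55.182029724121094
w12 [0.5611 0.1008 0.2184] -58.02503204345703
top [0.5618 0.1002 0.2159] -61.22176742553711
all [0.5614 0.1003 0.2179] -57.73128890991211
1 [  83  215   47   34 1001] [105.99   231.5105]
2 [328 235  22  35 640] [338.0031 252.5703]
```

View pics/crop2.png

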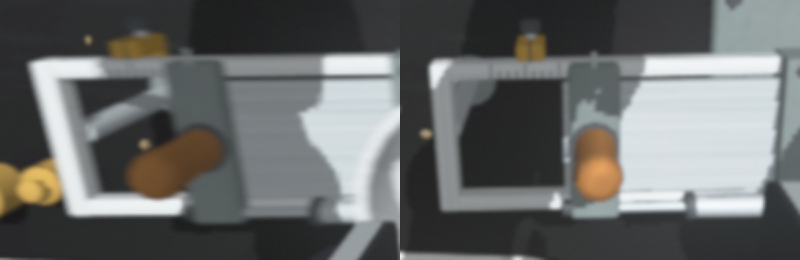

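The grip's top is at (338,258) in w2, the pointer tip at about (337,199) and the brass index at about (305,192). The mouth is at (0.5618, 0.1001), height about 0.217, which fits the given 0.216.

Emit:
drive_tool(commands=[{"hand":0,"translation":[0,0,20],"angular":[0,0,0]},{"hand":0,"translation":[0,0,60],"angular":[0,0,0]},{"hand":0,"translation":[0,0,105],"angular":[0,0,0]},{"hand":0,"translation":[0,0,150],"angular":[0,0,0]},{"hand":0,"translation":[5,15,195],"angular":[0,0,0]},{"hand":0,"translation":[15,40,230],"angular":[0,0,0]},{"hand":0,"translation":[25,75,255],"angular":[0,0,0]},{"hand":0,"translation":[40,115,275],"angular":[0,0,0]},{"hand":0,"translation":[50,160,285],"angular":[0,0,0]},{"hand":0,"translation":[62,205,290],"angular":[0,0,0]},{"hand":0,"translation":[74,250,290],"angular":[0,0,0]},{"hand":0,"translation":[86,295,290],"angular":[0,0,0]}])

```text
t: 7.75
eef_pos: [0.5348, -0.0297, 0.3222]
tool_rot: [0.0, -0.052, 0.999, 0.0]
contact_force: [1.8, -0.3, -2.1]
gripper_width: 0.188
grasp_force: 58.7
```

Emit:
drive_tool(commands=[{"hand":0,"translation":[8,40,0],"angular":[0,0,0]},{"hand":0,"translation":[15,75,-5],"angular":[0,0,0]},{"hand":0,"translation":[21,105,-15],"angular":[0,0,0]},{"hand":0,"translation":[26,125,-30],"angular":[0,0,0]},{"hand":0,"translation":[27,131,-42],"angular":[0,0,0]},{"hand":0,"translation":[27,131,-46],"angular":[0,0,0]},{"hand":0,"translation":[27,131,-46],"angular":[0,0,0]},{"hand":0,"translation":[27,131,-46],"angular":[0,0,0]}])

```text
t: 8.75
eef_pos: [0.5626, 0.0992, 0.2759]
tool_rot: [0.0, -0.051, 0.999, 0.0]
contact_force: [-0.0, -0.2, -2.5]
gripper_width: 0.186
grasp_force: 58.7
```

```bash
python3 - <<'E'
from h import *
o=bot.get_obs();print(o["eef_pos"],o["tool_rot"],o["gripper_width"],o["contact_force"],o["torque"],o["t"])
im=bot.read_camera("side");a=im[160:290,240:400]
w=bot.read_camera("wrist");t=bot.read_camera("top")[120:250,180:340]
np.savez("hov.npz",t=bot.read_camera("top"),s=im,w=w)
save("hov",np.vstack([np.hstack([cv2.resize(x,(400,325),interpolation=cv2.INTER_CUBIC) for x in(a,t)]),np.hstack([cv2.resize(w,(400,250)),np.zeros((250,400,3),np.uint8)])]))
E
```

```text
[0.56258447 0.09919147 0.27589257] [ 4.17538714e-04 -5.12010071e-02  9.98688281e-01  2.13834654e-05] 0.18580152227355054 [-0.01130845 -0.2347581  -2.47713608] [-0.01088077  0.05596544 -0.00294454] 8.75
```

View pics/hov.png

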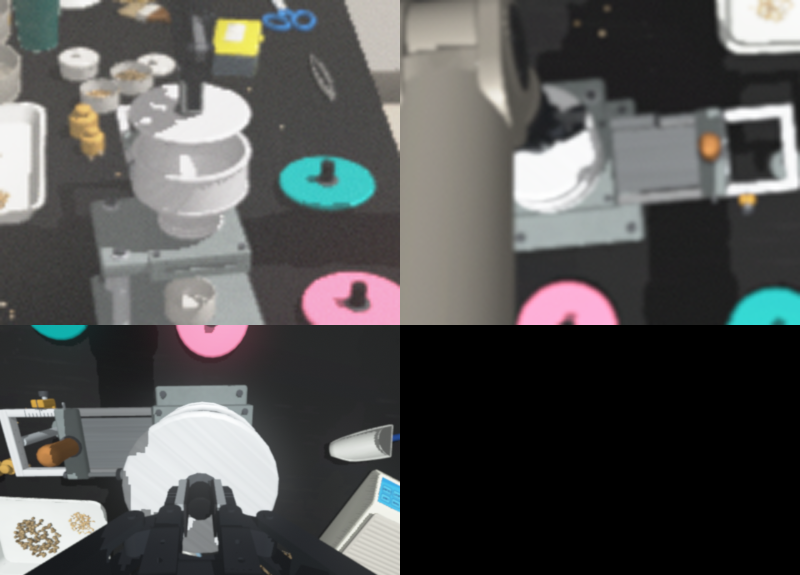

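```bash
python3 - <<'E'
from rim import *
d=np.load("hov.npz");ms=bot.camera_model("side");mw=bot.camera_model("wrist")
o=bot.get_obs();print(o["eef_pos"]);zc=o["eef_pos"][2]-.0319+.0145
g=lambda im:cv2.cvtColor(im,7).astype(np.float32)
def edge(m,gr,P,r):return np.clip(samp(m,gr,P,r-.0015)-samp(m,gr,P,r+.0015),-30,30)
def fit(m,im,z,r,sel=slice(None)):
    q=DE(lambda P:-np.mean(edge(m,g(im),[P[0],P[1],z],r)[sel]),[(.545,.58),(.085,.115)],seed=1,maxiter=150);return q.x,q.fun
print("cover wrist",fit(mw,d["w"],zc,.060))
print("cover side",fit(ms,d["s"],zc,.060))
# rim in side: use whole rim-band fit, near half
S=[(ms,g(d["s"]))]
print("rim side outer",fit(ms,d["s"],.216,.0595,np.where(np.sin(A)>-.2)[0]))
T0=pickle.load(open("side.pkl","rb")) if False else None
E
```

```text
[0.5625 0.1    0.2757]
cover wrist (array([0.5663, 0.1014]), np.float32(-18.120138))
cover side (array([0.5621, 0.1084]), np.float64(-20.16470718383789))
rim side outer (array([0.5624, 0.1091]), np.float64(-18.491018295288086))
```

The cover and the rim agree in the side view to under 1 mm, so I lower it gently.

Emit:
drive_tool(commands=[{"hand":0,"translation":[0,0,-12],"angular":[0,0,0]},{"hand":0,"translation":[0,0,-22],"angular":[0,0,0]},{"hand":0,"translation":[0,0,-28],"angular":[0,0,0]},{"hand":0,"translation":[0,0,-32],"angular":[0,0,0]},{"hand":0,"translation":[0,0,-35],"angular":[0,0,0]},{"hand":0,"translation":[0,0,-36],"angular":[0,0,0]},{"hand":0,"translation":[0,0,-36],"angular":[0,0,0]}])

```text
t: 9.82
eef_pos: [0.5624, 0.1003, 0.2394]
tool_rot: [0.0, -0.052, 0.999, 0.0]
contact_force: [0.0, -0.8, -1.0]
gripper_width: 0.188
grasp_force: 58.7
```

Emit:
drive_tool(commands=[{"hand":0,"translation":[0,0,-1],"angular":[0,0,0]},{"hand":0,"translation":[0,0,-2],"angular":[0,0,0]},{"hand":0,"translation":[0,0,-2],"angular":[0,0,0]}])

```text
t: 10.2
eef_pos: [0.5624, 0.1003, 0.238]
tool_rot: [0.0, -0.052, 0.999, 0.0]
contact_force: [-2.6, -0.3, 4.8]
gripper_width: 0.187
grasp_force: 59.2
```

Emit:
drive_tool(commands=[{"hand":0.3,"translation":[0,0,0],"angular":[0,0,0]},{"hand":0.6,"translation":[0,0,0],"angular":[0,0,0]},{"hand":0.6,"translation":[0,0,0],"angular":[0,0,0]},{"hand":0.6,"translation":[0,0,20],"angular":[0,0,0]},{"hand":0.8,"translation":[0,0,60],"angular":[0,0,0]},{"hand":0.8,"translation":[0,-30,90],"angular":[0,0,0]},{"hand":0.8,"translation":[-10,-80,95],"angular":[0,0,0]},{"hand":0.8,"translation":[-20,-130,95],"angular":[0,0,0]},{"hand":0.8,"translation":[-20,-170,95],"angular":[0,0,0]},{"hand":0.8,"translation":[-20,-175,95],"angular":[0,0,0]},{"hand":0.8,"translation":[-20,-175,95],"angular":[0,0,0]}])

```text
t: 11.58
eef_pos: [0.5424, -0.0743, 0.3322]
tool_rot: [-0.0, -0.052, 0.999, 0.0]
contact_force: [-0.2, 0.3, 0.4]
gripper_width: 0.802
grasp_force: 0.0
```

```bash
python3 - <<'E'
from rim import *
o=bot.get_obs();print(o["eef_pos"],o["tool_rot"],o["joint_vel"].max())
s=bot.read_camera("side");t=bot.read_camera("top");mw=bot.camera_model("wrist");w=bot.read_camera("wrist")
pickle.dump((mw,w),open("w5.pkl","wb"));pickle.dump((bot.camera_model("top"),t),open("top5.pkl","wb"))
ms=bot.camera_model("side");mt=bot.camera_model("top")
g=lambda im:cv2.cvtColor(im,7).astype(np.float32)
def edge(m,gr,P,r):return np.clip(samp(m,gr,P,r-.0015)-samp(m,gr,P,r+.0015),-30,30)
for n,m,im in(("top",mt,t),("side",ms,s)):
    q=DE(lambda P:-np.mean(edge(m,g(im),[P[0],P[1],.2205],.060)),[(.545,.58),(.08,.12)],seed=1,maxiter=150);print(n,q.x,q.fun)
for c,qs in(("wrist",["gate_grip","gate_pointer","index_line"]),("top",["gate_grip","index_line"])):
    for q in qs:print(c,q,[(r["position"],r["score"]) for r in bot.find_in(c,q)[:2]])
rs=lambda x,a,b:cv2.resize(x,(a,b),interpolation=cv2.INTER_CUBIC)
save("v5",np.vstack([np.hstack([rs(s[170:270,250:380],390,300),rs(t[130:230,190:320],390,300)]),rs(w[110:350,60:684],780,300)]))
E
```

```text
[ 0.5424 -0.0743  0.3322] [-0.     -0.052   0.9986  0.0002] 0.004001648257309125
top [0.5622 0.101 ] -27.68202018737793
side [0.5631 0.1079] -24.760677337646484
wrist gate_grip [([354.3, 209.8], 0.84)]
wrist gate_pointer [([356.4, 209.9], 0.66), ([43.5, 187.3], 0.16)]
wrist index_line [([283.4, 156.3], 0.6), ([357.3, 209.7], 0.2)]
top gate_grip [([380.9, 157.9], 0.19)]
top index_line [([250.6, 199.1], 0.66)]
```

View pics/v5.png

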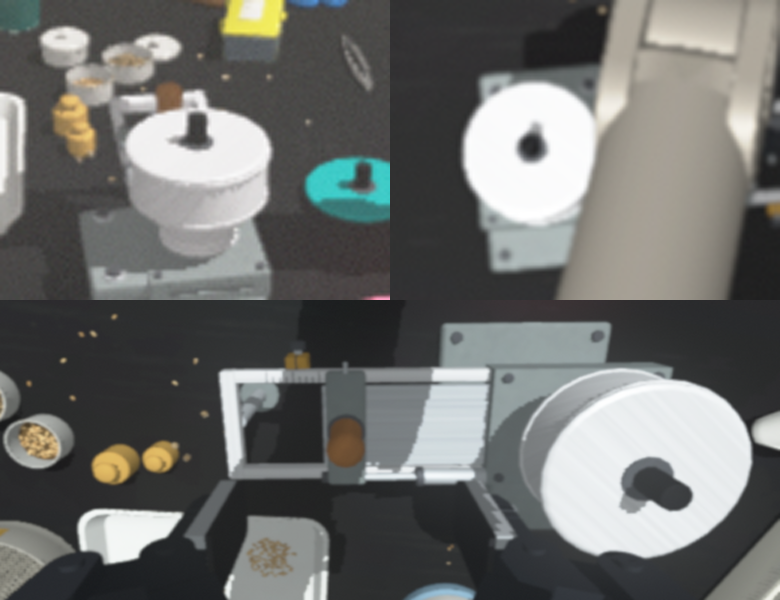

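The side crop shows the cover down and level on the rim, at top crop (530,150). The wrist view (crop) has the grip at (346,447), the pointer tip at (345,365) and the brass index at (297,360).

```bash
python3 - <<'E'
from rim import *
m,w=pickle.load(open("w5.pkl","rb"));h=cv2.cvtColor(w,cv2.COLOR_RGB2HSV)
def comp(b,p,mn):
    n,l,s,c=cv2.connectedComponentsWithStats(b.astype(np.uint8));k=np.argmin(np.hypot(*(c-np.array(p)).T)+1e3*(s[:,4]<mn));return s[k],c[k]
s,c=comp((h[...,0]<20)&(h[...,1]>90)&(h[...,2]>40),(316.5,228),100);print("grip",s,c)
s2,c2=comp((h[...,0]>10)&(h[...,0]<30)&(h[...,1]>120)&(h[...,2]>60),(281,158),20);print("index",s2,c2)
M=np.array([.5620,.1002])
for z in(.157,.181):print("grip at",z,onz(m,c,z))
P=onz(m,(c[0],s[1]+s[3]-s[2]/2),.181);print("grip top",P)
d=P[:2]-M;print("dist",np.hypot(*d),"yaw",np.arctan2(d[0],-d[1]))
yaw=np.arctan2(d[0],-d[1]);u=np.array([np.sin(yaw),-np.cos(yaw)])
for z in(.119,.125,.131):
    print(z,"ptr",(onz(m,(316.5,162),z)[:2]-M)@u-.175,"idx",(onz(m,c2,z)[:2]-M)@u-.175,onz(m,c2,z))
# predicted grip axis px for yaw .105
for yw in(.09,.105,.12):
    G=M+.175*np.array([np.sin(yw),-np.cos(yw)]);print(yw,G,proj(m,[*G,.181]),proj(m,[*G,.131]))
mark=w[145:175,268:296];print(cv2.cvtColor(mark,7)[5:22])
E
```

```text
grip [304 205  27  38 809] [316.6106 224.1595]
index [280 152  10  12  97] [285.0412 158.2371]
grip at 0.157 [ 0.5844 -0.0712  0.157 ]
grip at 0.181 [ 0.5753 -0.0719  0.181 ]
grip top [ 0.5803 -0.0714  0.181 ]
dist 0.17256620870809464 yaw 0.10642232781405647
0.119 ptr -0.001966137532406542 idx 0.029830427787239683 [ 0.5313 -0.1091  0.119 ]
0.125 ptr -0.002026131244226431 idx 0.029212762535311493 [ 0.5302 -0.1086  0.125 ]
0.131 ptr -0.002086124956046348 idx 0.028595097283383275 [ 0.5291 -0.1081  0.131 ]
0.09 [ 0.5777 -0.0741] [313.8568 226.4541] [314.6745 208.8135]
0.105 [ 0.5803 -0.0738] [313.8493 229.2402] [314.6663 211.255 ]
0.12 [ 0.5829 -0.0735] [313.8864 232.0123] [314.6965 213.6858]
[[ 51  51  50  50  51  50  51  52  54  61  75  87  91  92  92  88  74  56
   44  40  37  37  35  35  34  35  34  35]
 [ 50  51  51  50  50  52  54  56  59  69  87 102 109 111 110 103  87  65
   53  51  48  43  38  35  35  35  34  35]
 [ 51  51  51  51  52  56  62  68  73  81  93 106 112 115 114 108  93  79
   71  69  66  57  44  37  35  35  35  35]
 [ 51  50  51  52  55  62  73  80  84  87  92  97 1
[... 887 characters left out ...]
 52  52  54  64  83  98 104 105 105 104  99  89  89  97 102 103 104 103
  102  97  87  77  62  45  37  37  36  35]
 [ 53  53  55  63  81  98 104 105 105 104 100  91  88  94 100 102 103 104
  101  98  89  80  64  47  38  37  37  37]
 [ 63  64  64  70  84  98 103 104 104 104 100  91  86  92  99 102 103 103
  102  98  93  84  69  52  45  44  47  47]
 [106 107 105  99  97 102 105 105 104 104 100  92  87  94 101 104 106 106
  105 103 102  96  86  76  72  74  75  76]
 [159 158 152 137 120 113 111 110 110 109 106 101  98 104 109 113 113 113
  113 114 114 113 109 106 105 106 106 106]
 [199 189 172 152 133 124 124 122 120 117 118 117 118 120 123 124 124 124
  124 125 126 126 125 125 125 125 125 123]]
```

Emit:
drive_tool(commands=[{"hand":0.8,"translation":[30,0,-30],"angular":[0,0,0]},{"hand":0.8,"translation":[38,0,-80],"angular":[0,0,0]},{"hand":0.8,"translation":[38,0,-125],"angular":[0,0,0]},{"hand":0.8,"translation":[38,0,-160],"angular":[0,0,0]},{"hand":0.8,"translation":[38,0,-178],"angular":[0,0,0]},{"hand":0.5,"translation":[38,0,-180],"angular":[0,0,0]},{"hand":0.3,"translation":[38,0,-180],"angular":[0,0,0]},{"hand":0.1,"translation":[38,0,-180],"angular":[0,0,0]},{"hand":0,"translation":[38,0,-180],"angular":[0,0,0]},{"hand":0,"translation":[38,0,-180],"angular":[0,0,0]},{"hand":0,"translation":[38,0,-180],"angular":[0,0,0]}], force=70)

```text
t: 13.35
eef_pos: [0.5812, -0.0728, 0.1541]
tool_rot: [0.001, -0.053, 0.999, 0.001]
contact_force: [-1.7, 4.3, 5.0]
gripper_width: 0.266
grasp_force: 68.2
```

```bash
python3 - <<'E'
from rim import *
o=bot.get_obs();print(o["eef_pos"],o["contact_force"],o["grasp_force"])
m=bot.camera_model("wrist");w=bot.read_camera("wrist");pickle.dump((m,w),open("w6.pkl","wb"))
yaw=.1055
for z in(.12,.131):print(z,proj(m,[*(np.array([.562,.1002])+.175*np.array([np.sin(yaw),-np.cos(yaw)])-.06*np.array([np.cos(yaw),np.sin(yaw)])),z]))
save("w6",w[:,100:540],1.8)
E
```

```text
[ 0.5812 -0.0728  0.1541] [-1.6692  4.3026  4.9615] 68.1712532043457
0.12 [316.7258 125.1035]
0.131 [316.5532 127.0531]
```

View pics/w6.png

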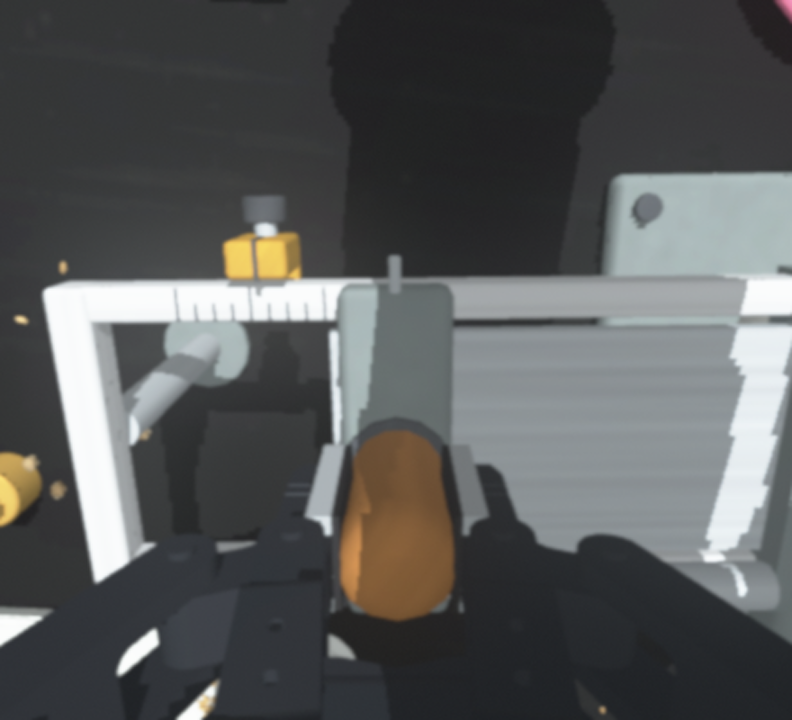

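The jaws hold the grip, whose top is at about (398,520) in the crop. The mark line is at (256,258) and the pointer tip at (394,258), the same row.

```bash
python3 - <<'E'
from rim import *
m,w=pickle.load(open("w6.pkl","rb"));g=cv2.cvtColor(w,7).astype(int)
for r in(136,140,144,148):print(r,"mark",g[r,232:262].tolist());
for r in(141,144,147,150):print(r,"ptr",g[r,310:328].tolist())
m5,_=pickle.load(open("w5.pkl","rb"));u=np.array([np.sin(.1055),-np.cos(.1055)])
for z in(.119,.125,.131,.136):
    print(z,((onz(m,(242.2,143.3),z)-onz(m,(318.9,143.3),z))[:2])@u,((onz(m5,(279.5,161),z)-onz(m5,(316.5,161.5),z))[:2])@u)
print("mark tri",tri([ray(m,(242.2,143.3)),ray(m5,(279.5,161))]))
print("ptr tri",tri([ray(m,(318.9,143.3)),ray(m5,(316.5,161.5))]))
E
```

```text
136 mark [210, 211, 210, 210, 210, 209, 199, 174, 142, 143, 178, 202, 212, 212, 213, 213, 212, 211, 209, 208, 208, 208, 208, 205, 199, 184, 158, 133, 124, 122]
140 mark [208, 208, 208, 208, 209, 208, 202, 183, 149, 142, 174, 201, 211, 211, 210, 208, 207, 207, 207, 207, 208, 208, 207, 204, 199, 188, 167, 142, 127, 123]
144 mark [207, 207, 208, 207, 207, 208, 203, 189, 159, 140, 157, 186, 202, 205, 204, 205, 205, 205, 206, 206, 206, 205, 205, 205, 202, 194, 177, 150, 131, 123]
148 mark [206, 206, 206, 206, 206, 207, 205, 196, 172, 144, 148, 177, 195, 202, 203, 203, 203, 204, 203, 203, 203, 205, 206, 206, 204, 197, 181, 154, 130, 121]
141 ptr [47, 47, 47, 47, 48, 55, 68, 78, 82, 83, 80, 74, 59, 49, 45, 44, 45, 45]
144 ptr [48, 48, 47, 49, 60, 88, 117, 135, 141, 142, 140, 131, 107, 71, 50, 46, 45, 45]
147 ptr [48, 47, 49, 49, 58, 83, 114, 133, 141, 143, 141, 131, 107, 72, 50, 46, 45, 45]
150 ptr [49, 48, 48, 50, 56, 80, 111, 132, 141, 143, 140, 131, 107, 72, 50, 45, 45, 45]
0.119 0.036685273156781224 0.03750276125265674
0.125 0.035342340293458736 0.03684501025295488
0.131 0.03399940743013624 0.03618725925325302
0.136 0.032880296710700814 0.03563913342016814
mark tri (array([ 0.5326, -0.1135,  0.1262]), np.float64(0.0007180510134460777))
ptr tri (array([ 0.5244, -0.0781,  0.1567]), np.float64(0.0006373290876832094))
```

Emit:
drive_tool(commands=[{"hand":0,"translation":[0.5,-5,0],"angular":[0,0,0]},{"hand":0,"translation":[1,-10,0],"angular":[0,0,0]},{"hand":0,"translation":[1.6,-15,0],"angular":[0,0,0]},{"hand":0,"translation":[2.1,-20,0],"angular":[0,0,0]},{"hand":0,"translation":[2.6,-25,0],"angular":[0,0,0]},{"hand":0,"translation":[3.2,-30,0],"angular":[0,0,0]},{"hand":0,"translation":[3.5,-33,0],"angular":[0,0,0]},{"hand":0,"translation":[3.5,-33,0],"angular":[0,0,0]},{"hand":0,"translation":[3.5,-33,0],"angular":[0,0,0]}], force=90)

```text
t: 14.52
eef_pos: [0.5848, -0.1043, 0.1541]
tool_rot: [0.001, -0.053, 0.999, 0.002]
contact_force: [-1.9, 8.0, 6.5]
gripper_width: 0.259
grasp_force: 87.9
```

```bash
cat > ptr.py <<'E'
from rim import *
o=bot.get_obs();print(o["eef_pos"],o["contact_force"],o["grasp_force"])
m=bot.camera_model("wrist");w=bot.read_camera("wrist");pickle.dump((m,w),open("w7.pkl","wb"));g=cv2.cvtColor(w,7).astype(int)
for r in range(120,164,4):print(r,g[r,285:345].tolist())
E
python3 ptr.py
```

```text
[ 0.5848 -0.1043  0.1541] [-1.8927  7.9792  6.4984] 87.87298679351807
120 [64, 63, 64, 63, 64, 63, 64, 64, 64, 63, 64, 64, 64, 65, 71, 79, 86, 92, 97, 101, 104, 106, 108, 110, 111, 113, 112, 112, 111, 109, 108, 107, 105, 101, 97, 92, 85, 73, 58, 48, 45, 45, 45, 45, 44, 45, 44, 45, 45, 44, 44, 45, 44, 45, 44, 44, 43, 43, 43, 44]
124 [67, 67, 67, 66, 65, 64, 65, 65, 64, 65, 65, 65, 65, 65, 64, 65, 64, 64, 68, 84, 117, 153, 181, 198, 210, 218, 220, 218, 214, 202, 179, 144, 104, 75, 64, 61, 57, 51, 49, 46, 47, 46, 45, 45, 45, 46, 46, 46, 46, 45, 46, 46, 46, 45, 45, 44, 44, 44, 44, 44]
128 [66, 66, 66, 66, 66, 66, 65, 66, 66, 65, 68, 73, 80, 87, 89, 85, 83, 83, 85, 103, 139, 178, 204, 221, 229, 233, 236, 236, 233, 228, 216, 187, 148, 117, 104, 102, 101, 99, 97, 90, 77, 63, 52, 47, 46, 46, 46, 47, 46, 46, 47, 45, 46, 45, 46, 45, 45, 45, 45, 45]
132 [67, 68, 67, 67, 67, 67, 68, 69, 79, 102, 130, 153, 164, 168, 169, 169, 169, 170, 171, 171, 171, 171, 169, 158, 138, 124, 133, 155, 169, 173, 173, 174, 173, 173, 172, 171, 171, 171, 171, 169, 160, 138, 103, 68, 51, 48, 48, 48, 47, 47, 47, 47, 46
[... 1342 characters left out ...]
4, 183, 177, 162, 131, 91, 64, 59, 58, 58, 59, 58, 58, 58, 58, 58, 59, 61, 62, 62, 61, 61]
156 [215, 215, 215, 214, 207, 186, 159, 144, 141, 140, 140, 141, 142, 142, 142, 142, 142, 142, 142, 142, 143, 142, 141, 140, 137, 134, 133, 135, 137, 139, 152, 183, 217, 230, 234, 233, 227, 209, 180, 171, 174, 185, 195, 198, 199, 199, 199, 199, 200, 200, 200, 199, 200, 200, 200, 200, 199, 198, 199, 201]
160 [252, 251, 250, 244, 222, 179, 156, 157, 162, 164, 165, 165, 165, 166, 166, 167, 167, 168, 168, 167, 167, 168, 168, 168, 168, 169, 169, 168, 164, 161, 166, 188, 216, 229, 233, 232, 226, 207, 182, 172, 170, 170, 169, 169, 169, 166, 159, 151, 150, 154, 155, 151, 152, 158, 164, 160, 155, 160, 166, 162]
```

Emit:
drive_tool(commands=[{"hand":0,"translation":[0.2,-2,0],"angular":[0,0,0]},{"hand":0,"translation":[0.4,-3.9,0],"angular":[0,0,0]},{"hand":0,"translation":[0.4,-3.9,0],"angular":[0,0,0]},{"hand":0,"translation":[0.4,-3.9,0],"angular":[0,0,0]}])

```text
t: 15.08
eef_pos: [0.5853, -0.108, 0.1541]
tool_rot: [0.001, -0.054, 0.999, 0.002]
contact_force: [-2.2, 8.9, 6.0]
gripper_width: 0.262
grasp_force: 87.9
```

```bash
sed -i 's/range(120,164,4)/(132,136,140,144,148)/' ptr.py; python3 ptr.py; python3 -c "
from rim import *
w=pickle.load(open('w7.pkl','rb'))[1];s=bot.read_camera('side')
rs=lambda x,a,b:cv2.resize(x,(a,b),interpolation=cv2.INTER_CUBIC)
save('fin',np.hstack([rs(w[100:180,270:370],500,400),rs(s[180:310,260:350],277,400)]))"
```

```text
[ 0.5853 -0.108   0.1541] [-2.2457  8.8821  6.035 ] 87.91232943534851
132 [67, 66, 67, 67, 67, 66, 67, 66, 67, 67, 67, 66, 67, 66, 66, 69, 80, 106, 136, 157, 167, 169, 168, 168, 169, 169, 169, 171, 170, 171, 168, 160, 141, 124, 133, 154, 169, 175, 175, 175, 175, 175, 174, 174, 173, 172, 171, 168, 155, 128, 92, 62, 49, 47, 47, 47, 46, 47, 46, 46]
136 [69, 68, 68, 68, 68, 67, 67, 68, 68, 67, 68, 68, 67, 68, 71, 93, 133, 171, 193, 204, 208, 208, 209, 210, 210, 211, 211, 210, 210, 210, 208, 197, 170, 144, 154, 187, 206, 212, 213, 213, 212, 210, 209, 208, 208, 208, 208, 207, 202, 189, 156, 105, 64, 50, 49, 48, 48, 49, 48, 48]
140 [69, 70, 69, 69, 69, 69, 68, 69, 69, 69, 68, 69, 68, 69, 72, 91, 130, 167, 188, 200, 206, 208, 209, 209, 208, 208, 208, 208, 209, 208, 206, 196, 172, 149, 158, 188, 206, 210, 209, 207, 206, 206, 206, 206, 206, 207, 206, 205, 201, 188, 156, 106, 65, 52, 50, 49, 50, 49, 49, 48]
144 [70, 70, 70, 69, 70, 70, 70, 69, 70, 69, 70, 69, 69, 69, 71, 88, 125, 162, 187, 199, 204, 206, 206, 206, 207, 206, 207, 206, 207, 204, 203, 212, 226, 232, 234, 234, 230, 220, 207, 202, 203, 204, 204, 204, 204, 204, 204, 203, 201, 190, 158, 108, 66, 52, 51, 50, 50, 51, 51, 50]
148 [71, 71, 71, 71, 71, 72, 70, 71, 71, 70, 70, 70, 71, 71, 71, 88, 122, 158, 183, 196, 202, 204, 205, 205, 204, 204, 203, 200, 188, 170, 169, 193, 222, 231, 234, 233, 230, 219, 206, 201, 201, 201, 201, 201, 202, 203, 204, 204, 201, 189, 157, 107, 67, 53, 52, 52, 51, 51, 52, 51]
```

View pics/fin.png

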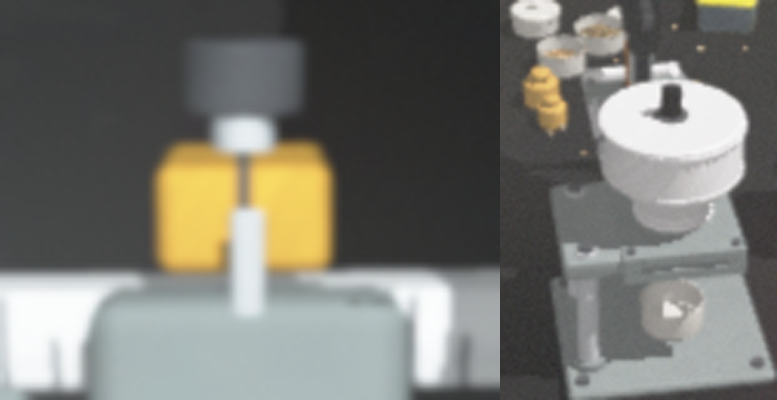

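The pointer tip at (248,210) stands about 1 px (0.4 mm) short of the mark at (244,185). The cover is seated and the tin is in its place. I make the last touch.

Emit:
drive_tool(commands=[{"hand":0,"translation":[0,-0.4,0],"angular":[0,0,0]},{"hand":0,"translation":[0,-0.4,0],"angular":[0,0,0]},{"hand":0,"translation":[0,-0.4,0],"angular":[0,0,0]},{"hand":0,"translation":[0,-0.4,0],"angular":[0,0,0]},{"hand":0,"translation":[0,-0.4,0],"angular":[0,0,0]},{"hand":0,"translation":[0,-0.4,0],"angular":[0,0,0]}])

```text
t: 15.92
eef_pos: [0.5853, -0.1081, 0.1541]
tool_rot: [0.001, -0.054, 0.999, 0.002]
contact_force: [-2.8, 9.6, 6.1]
gripper_width: 0.263
grasp_force: 87.9
```

```bash
python3 ptr.py | cut -c1-330 | grep -E "^\[|^136|^144"
```

```text
[ 0.5853 -0.1081  0.1541] [-2.8413  9.6486  6.1342] 87.91357755661011
136 [68, 67, 68, 68, 68, 68, 68, 67, 67, 68, 67, 68, 68, 67, 69, 84, 117, 158, 187, 201, 207, 208, 209, 209, 210, 211, 211, 210, 210, 210, 211, 205, 185, 152, 148, 181, 204, 212, 213, 213, 213, 211, 209, 208, 208, 207, 208, 208, 204, 193, 162, 113, 70, 50, 49, 49, 49, 49, 48, 48]
144 [71, 70, 70, 70, 70, 70, 70, 70, 69, 69, 69, 70, 69, 69, 70, 78, 106, 145, 179, 197, 204, 206, 206, 206, 207, 207, 207, 206, 206, 204, 202, 212, 226, 232, 235, 234, 230, 220, 207, 202, 203, 203, 204, 204, 204, 204, 204, 204, 202, 192, 166, 120, 76, 55, 52, 51, 51, 50, 51, 50]
```

Emit:
drive_tool(commands=[{"hand":0,"translation":[0,-0.4,0],"angular":[0,0,0]},{"hand":0,"translation":[0,-0.4,0],"angular":[0,0,0]},{"hand":0,"translation":[0,-0.4,0],"angular":[0,0,0]},{"hand":0,"translation":[0,-0.4,0],"angular":[0,0,0]}])

```text
t: 16.48
eef_pos: [0.5853, -0.1085, 0.1541]
tool_rot: [0.001, -0.054, 0.999, 0.002]
contact_force: [-2.3, 9.7, 6.4]
gripper_width: 0.258
grasp_force: 87.9
```

```bash
python3 ptr.py | cut -c1-330 | grep -E "^\[|^136|^144"; python3 -c "
from station import bot
print(bot.hand_in())"
```

```text
[ 0.5853 -0.1085  0.1541] [-2.2656  9.6799  6.3948] 87.89093613624573
136 [68, 67, 67, 67, 67, 67, 67, 67, 67, 68, 67, 67, 66, 67, 67, 70, 90, 129, 168, 191, 202, 207, 208, 209, 209, 211, 211, 211, 210, 210, 210, 210, 204, 182, 150, 156, 187, 206, 212, 213, 213, 213, 210, 209, 208, 208, 207, 208, 207, 203, 191, 158, 105, 63, 50, 50, 50, 50, 49, 49]
144 [70, 70, 70, 69, 70, 70, 69, 69, 69, 69, 69, 68, 69, 69, 68, 70, 86, 121, 159, 185, 199, 205, 206, 206, 206, 206, 207, 207, 206, 204, 203, 212, 226, 232, 235, 234, 230, 220, 207, 202, 203, 203, 203, 204, 204, 204, 203, 204, 204, 202, 191, 160, 110, 68, 53, 52, 51, 52, 51, 50]
the job is handed in; nothing more can be done
None
```

Handed in at about 16.5 s: the dust cover sits down and level on the hopper's mouth, released with the gate shut, and the grip is still held with the pointer within about 0.2 mm of the index mark by the last wrist picture; the hand-in gave no verdict.

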